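Close sprung tweezers to the gauge width on their test stand

ROBOT

A 7-joint arm with a two-finger parallel gripper is mounted at the origin on a cart in front of the work surface, level with it; the furniture and walls round the work are solid. World frame = base frame: x ahead of the robot, y to its left, z up, the work surface at z = 0. Lengths are in m, angles in rad, forces in N, time in s.
With the tool pointing down it reaches from about 0.425 to 0.825 m from the base axis. Payload 3.6 kg.
Tool frame: the origin (TCP) lies midway between the tips of the shut fingers; the grasp point (between the pads) lies 19 mm behind it; z points along the fingers, x is the direction in which the jaws open and shut, and the axes are right-handed (so a half turn about z gives the same grasp; the last joint's range is limited). The gripper opens to 93 mm and grips with 3 to 60 N. Pads are 15 mm wide; open, the fingers measure 128 mm over their backs; the gripper's body (75 mm by 188 mm) begins 65 mm behind the grasp point.
Start: joints at [-1.161, 0.615, -0.013, 1.423, 0.008, 1.103, -0.04], TCP at [0.274, 0.589, 0.219] pointing down, gripper open.
Joint ranges: [-3.12, 3.12], [-0.3, 2.06], [-1.34, 1.32], [0.26, 2.42], [-1.36, 4.5], [0.01, 1.98], [-2.84, 2.84]. Speed limits (rad/s): [2.79, 2.79, 3.14, 3.14, 3.14, 3.14, 3.14].

INTERFACE

Orientations are given as a unit quaternion [x, y, z, w].
In Python, from rig import sense, read_camera, order, finder gives the robot as it stands.
- The arm moves only by the tool arm_command, never from a script. Its argument "targets" is a list of rows, each an object of numbers: "x", "y", "z": the shift along the tool's x, y, z in cm; "spin": the turn about the tool's z in rad; "fingers": the opening in per cent of the stroke, from 0 (shut) to 100 (fully open). In form: [{"x": .., "y": .., "z": .., "spin": .., "fingers": ..}, ...]. A call has 1 to 5 rows; each row shifts and turns the pose as measured when the row begins, along the tool's axes as they then stand; what a row does not reach is not made up. A row lasts 1/8 s, in which the tool goes at most 62.5 mm and 10.7 degrees, less where a joint would pass 70% of its speed; a pose out of reach is approached as far as the arm can. A call with a gripper value outside its range is refused whole. The fingers move at their own pace and stop on an object; "newtons" is the grip in N (left out, the last holds). Time passes only in rows, so rows that do not move let the fingers close. It gives the time, the measured TCP pose, the force and the opening at its end, in the units of the state.
- sense(): the state, without advancing time (a new reading comes with each control period).
- read_camera(name): name is "side" or "top"; returns a dict with "image" (480x640x3 uint8, red, green, blue), "z_map" (480x640 float32, m along the optical axis (not along the pixel's ray), 0 where there is no reading), "camera_matrix" (3x3 intrinsics, pixels), "xyz" and "orientation" of the camera in the world. Camera axes: x right, y down, z forward; pixel columns grow to the right and rows downward; lengths in m; the calibration is good to about 2 mm. A picture is of the moment at which its call begins.
- order.finish_job(): hands the job in, once; it reports no verdict.
Trained networks look in a picture, given as the dict that the camera call returned (one of the last four; its "shot" number tells which), for a name from the list of things; names that differ only in an ending like _2 or _b are one class to them, and where a whole thing is asked for, a point or a joint stands for the part that bears it (a point fixed in the world has none). Each returns a list of dicts, best first, with "score" (0 to 1); they miss things now and then, are a little off and sometimes report something else, mostly with a low value. They report only what shows in the picture. A call takes as long as a camera call.
- finder.spot_in(picture, query): "extent" ([centre column, centre row, width, height] in pixels, round what is visible of it).
- finder.pinpoint(picture, query): "xy" ([column, row] in pixels: a listed point, or the origin of a listed thing).
The state is a dict: "t": time; "joint_positions": joint angles; "dq": joint speeds; "effort": joint torques, N m; "position": TCP position; "eef_rot": TCP orientation; "wrist_force": force on the tool from outside, world axes, zero at the start; "ft_torque": the same for the moment, N m; "opening": finger opening in m.
Only numpy, scipy, OpenCV 4.12 (cv2) and the standard library are available. Lean on these libraries where they do the work, as an engineer would, in place of code of your own. Each camera call takes 0.05 s, during which the arm holds its last target. There are 200 camera calls.

TASK

Check the spring of the tweezers on the test stand: take the carriage by its black grip and slide it along its track, with the tweezers still open, until both tips stand over the green bar's place along the track, and leave the carriage there. Then squeeze the tweezers by their two blue pads until the gap between the tips matches the width of the green bar (18 mm), never closing the tips to less than half of that, and finish while still holding them squeezed steadily at that gap; do not let go. Leave the orange bar's gauge out of it and do not disturb the things lying round.

Things in the scene. Friction and masses are not known exactly. Their poses are not given: they have to be found in the camera images.
- stand: fixed test stand, blue base 90x370 mm, 10 mm thick. Origin at bench level on the track's middle line; y runs along the track, the way the tweezers point and the carriage slides; x is across it, away from the robot: the tweezers close along x; z up. Base from y = -205 to +165 mm; black deck, 64 mm wide, top 24 mm above the bench, from y = 4 to 160 mm
- carriage (a joint): position of the aluminium carriage along the track, 0 to 0.145 m, growing along the stand's y; about 2.5 N of friction, stays where it is left
- carriage_grip (a point): middle of the holding part of the black upright grip on the carriage, 76 mm above the bench; the grip is 18 mm thick across the track (x), 22 mm along it, free from 38 mm to 92 mm above the bench; the 34 mm wide tweezer clamp, 74 mm above the bench, adjoins it in front (+y)
- blade_near: tweezer blade on the robot's side (stand -x), steel, 3 mm thick, 12 mm tall. Origin: its vertical hinge at the carriage's front, 4 mm off the track's middle line, 64 mm above the bench. Free, it splays outwards 0.16 rad. Blue pad (26 mm long, 18 mm tall) centred 80 mm from the hinge, tip 110 mm. Spring pushes it open: at the pad 2 N when open, 5 N at 18 mm tip gap, 7 N shut
- blade_far: tweezer blade on the far side (stand +x), steel, 3 mm thick, 12 mm tall. Origin: its vertical hinge at the carriage's front, 4 mm off the track's middle line, 64 mm above the bench. Free, it splays outwards 0.16 rad. Blue pad (26 mm long, 18 mm tall) centred 80 mm from the hinge, tip 110 mm. Spring pushes it open: at the pad 2 N when open, 5 N at 18 mm tip gap, 7 N shut
- pad_near (a point): centre of the outer face of the near blade's blue pad, 64 mm above the bench; below the pads the space is free down to 28 mm above the bench. The pads' outer faces are 48 mm apart when open, 33 mm apart at the 18 mm tip gap
- pad_far (a point): centre of the outer face of the far blade's blue pad, 64 mm above the bench
- tip_near (a point): inner face of the near blade's bent-down tip, 32 mm above the bench; the tips (4 mm thick) are 39 mm apart when open; the tip gap is the distance between tip_near and tip_far
- tip_far (a point): inner face of the far blade's bent-down tip, 32 mm above the bench
- gauge_green: fixed white gauge tile, 60x26 mm, 4 mm thick, with a green bar painted at its middle: 18 mm wide across the track (x), 14 mm long along it (y). Origin: middle of its underside, 24 mm above the bench; axes like the stand's. The two tiles may stand in either order
- gauge_orange: the same tile with an orange bar 30 mm wide, not used in this job
- tape_measure: yellow tape measure, 71x76x37 mm; a bystander, origin in the middle of its underside
- screwdriver: screwdriver with yellow handle, 141x75x24 mm; a bystander, origin in the middle of its underside
- nut: steel hexagon nut, 32x34x16 mm; a bystander, origin in the middle of its underside
- black_tape: roll of black tape, 53x51x19 mm; a bystander, origin in the middle of its underside

How it is judged:
By the outcome, as a careful person would: the job done as asked, in the order asked, and still so for the second after the job is handed in, while the arm keeps its last pose, push and grip.
It also fails if it takes over 51 s, if anything falls off the work surface, if the arm or the gripper's body presses on something with over 40 N, if the wrist force passes 120 N, or if a joint passes its speed limit or range.

## Working session

There is one attempt and no reset: what is moved stays moved. The work goes in short steps, Python scripts to look and compute and a tool call to move; the robot and the scene stay as the last step left them, time stands still between calls to the robot, and variables do not carry over. Pictures are saved under pics/ and viewed, about 8 in all and at most 12, crops included, and the job is handed in when it is done.

Besides the shell and the picture viewer there is one more tool, called after "Request:" by a JSON object that holds its "fn" and its "kwargs", one argument or row to a line. arm_command: Moves the arm, as the interface text tells. Its arguments: {"type":"object","properties":{"targets":{"type":"array","items":{"type":"object","properties":{"x":{"type":"number"},"y":{"type":"number"},"z":{"type":"number"},"spin":{"type":"number"},"fingers":{"type":"number"}}}},"newtons":{"type":"number"}},"required":["targets"]}

```bash
mkdir -p pics; cat > h.py <<'E'
import numpy as np, cv2
from rig import sense, read_camera, order, finder
from scipy.spatial.transform import Rotation as R
def save(p,n): cv2.imwrite(f'pics/{n}.png',p['image'][:,:,::-1])
def ray(p,uv):
    K=p['camera_matrix'];d=np.linalg.inv(K)@np.array([uv[0],uv[1],1.]);return R.from_quat(p['orientation']).apply(d)
def atz(p,uv,z):
    d=ray(p,uv);c=np.array(p['xyz']);return c+d*(z-c[2])/d[2]
def dep(p,uv):
    u,v=int(round(uv[0])),int(round(uv[1]));w=p['z_map'][max(v-1,0):v+2,max(u-1,0):u+2];w=w[w>0]
    return np.array(p['xyz'])+ray(p,uv)*np.median(w) if w.size else None
def proj(p,X):
    c=R.from_quat(p['orientation']).inv().apply(np.array(X)-p['xyz']);q=p['camera_matrix']@c;return q[:2]/q[2]
Z=dict(stand=0,carriage_grip=.076,pad_near=.064,pad_far=.064,tip_near=.032,tip_far=.032,gauge_green=.028,gauge_orange=.028,blade_near=.064,blade_far=.064,tape_measure=0,screwdriver=0,nut=0,black_tape=0)
def look(p,names):
    for n in names:
        for r in finder.pinpoint(p,n)[:2]:
            print(n,round(r['score'],2),np.round(r['xy'],1),'atz',np.round(atz(p,r['xy'],Z[n]),4),'dep',None if dep(p,r['xy']) is None else np.round(dep(p,r['xy']),4))
E
python3 - <<'E'
from h import *
print({k:np.round(v,3) for k,v in sense().items()})
for c in('top','side'):
    p=read_camera(c);save(p,c+'0');print(c,np.round(p['xyz'],3),np.round(p['orientation'],3));look(p,list(Z))
E
```

```text
{'t': np.float64(0.0), 'joint_positions': array([-1.162,  0.616, -0.013,  1.425,  0.008,  1.103, -0.04 ]), 'dq': array([-0.001,  0.002,  0.002,  0.001,  0.002, -0.001,  0.001]), 'effort': array([ 0.0000e+00, -4.5893e+01,  2.0900e-01, -1.6575e+01, -6.1000e-02,
        2.1000e-02,  0.0000e+00]), 'position': array([0.274, 0.589, 0.217]), 'eef_rot': array([ 0.843,  0.538, -0.001,  0.001]), 'wrist_force': array([-0.119, -0.057,  0.111]), 'ft_torque': array([-0.038, -0.022, -0.016]), 'opening': np.float64(0.093)}
top [0.384 0.002 1.15 ] [ 0.708 -0.701  0.062 -0.062]
stand 0.82 [303.4 263.6] atz [0.5322 0.0247 0.    ] dep [0.5288 0.0242 0.026 ]
carriage_grip 0.64 [369.  271.6] atz [ 0.5045 -0.1353  0.076 ] dep [ 0.5026 -0.1332  0.0923]
pad_near 0.66 [319.9 272.2] atz [ 0.5032 -0.017   0.064 ] dep [ 0.5024 -0.0169  0.0715]
pad_near 0.66 [306.2 254.2] atz [0.5472 0.0169 0.064 ] dep [0.5552 0.0176 0.0111]
tip_near 0.59 [304.2 272. ] atz [0.5068 0.0218 0.032 ] dep [0.5089 0.0221 0.0132]
tip_far 0.55 [301.9 254.7] atz [0.5507 0.0282 0.032 ] dep [0.553  0.0285 0.0163]
gauge_green 0.82 [264.8 256.
[... 2180 characters left out ...]
.0932  0.075 ]
blade_far 0.56 [281.8 281. ] atz [ 0.5151 -0.0929  0.064 ] dep [ 0.5165 -0.1009  0.0726]
tape_measure 0.93 [373.5 246. ] atz [0.7176 0.0946 0.    ] dep [0.7142 0.0584 0.0332]
tape_measure 0.65 [277.1 290.3] atz [ 0.4977 -0.0621  0.    ] dep [ 0.5103 -0.1308  0.0765]
screwdriver 0.74 [312.3 418.8] atz [ 0.5953 -0.3648  0.    ] dep [ 0.5954 -0.3654  0.0011]
screwdriver 0.67 [302.1 255.5] atz [0.5451 0.0529 0.    ] dep [0.5491 0.0144 0.0371]
nut 0.6 [216.3 424.1] atz [ 0.4261 -0.3842  0.    ] dep [ 0.4257 -0.3835 -0.0014]
nut 0.17 [297.1 263. ] atz [0.5352 0.0268 0.    ] dep [0.5383 0.0014 0.0252]
black_tape 0.54 [260.2 178.4] atz [0.399  0.3692 0.    ] dep [0.4039 0.345  0.017 ]
```

```bash
python3 - <<'E'
from h import *
p=read_camera('top')
im=p['image'];c=im[180:340,220:420];a=cv2.resize(c,None,fx=4,fy=4,interpolation=cv2.INTER_CUBIC)
q=read_camera('side');b=cv2.resize(q['image'][200:330,220:370],None,fx=4,fy=4,interpolation=cv2.INTER_CUBIC)
cv2.imwrite('pics/a.png',a[:600,:,::-1]);cv2.imwrite('pics/b.png',b[:,:,::-1])
hsv=cv2.cvtColor(im,cv2.COLOR_RGB2HSV);h,s,v=[hsv[...,i].astype(int) for i in range(3)]
vv,uu=np.mgrid[:480,:640]
def pts(m,z0,z1):
    P=np.array([np.r_[dep(p,(u,w)),u,w] for u,w in zip(uu[m],vv[m]) if p['z_map'][w,u]>0]);return P[(P[:,2]>z0)&(P[:,2]<z1)]
roi=(uu>220)&(uu<420)&(vv>200)&(vv<320)
for nm,m,z in(('base',(h>95)&(h<130)&(s>90),(.003,.017)),('green',(h>40)&(h<85)&(s>80),(.0,.05)),('orange',(h>5)&(h<22)&(s>110),(.0,.05)),('padblue',(h>95)&(h<130)&(s>90),(.05,.09))):
    P=pts(m&roi,*z)
    if len(P)<3: print(nm,len(P));continue
    r=cv2.minAreaRect(P[:,:2].astype(np.float32)*1000);print(nm,len(P),P.mean(0).round(4),np.round(r[0],1),np.round(r[1],1),r[2])
E
```

```text
base 1967 [ 5.196000e-01 -1.760000e-02  1.050000e-02  3.198714e+02  2.681912e+02] [527.8   7.7] [368.6  89.8] 79.6112060546875
green 26 [5.505e-01 1.319e-01 2.940e-02 2.610e+02 2.545e+02] [550.5 131.9] [12.8 10.3] 2.420628070831299
orange 71 [5.632000e-01 5.500000e-02 2.300000e-02 2.916197e+02 2.506479e+02] [571.9  43.6] [284.4  65.7] 26.618228912353516
padblue 56 [ 5.232000e-01 -1.110000e-02  7.050000e-02  3.175357e+02  2.636964e+02] [524.1 -11.3] [25.7 50.1] 81.17340087890625
```

View pics/a.png

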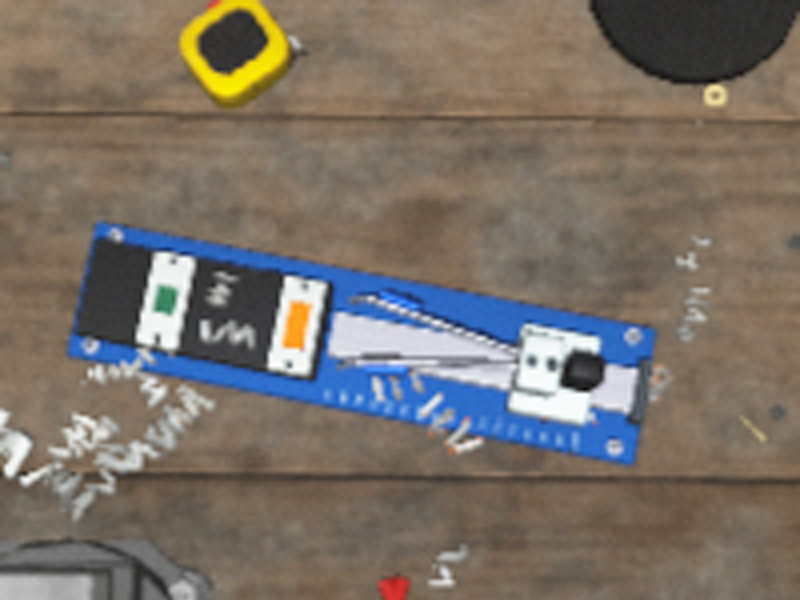

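View pics/b.png

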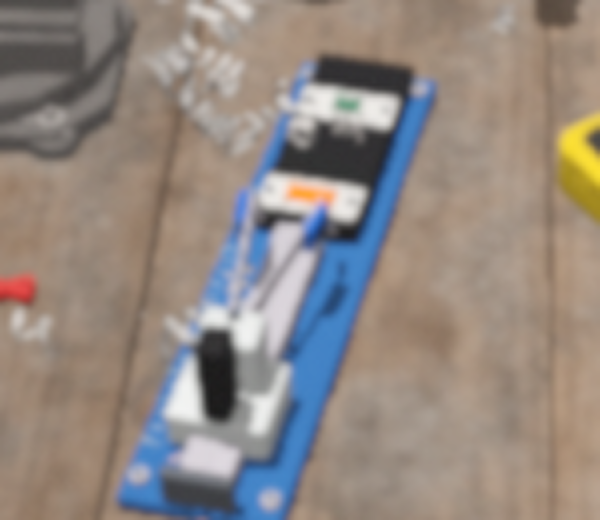

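View pics/side0.png

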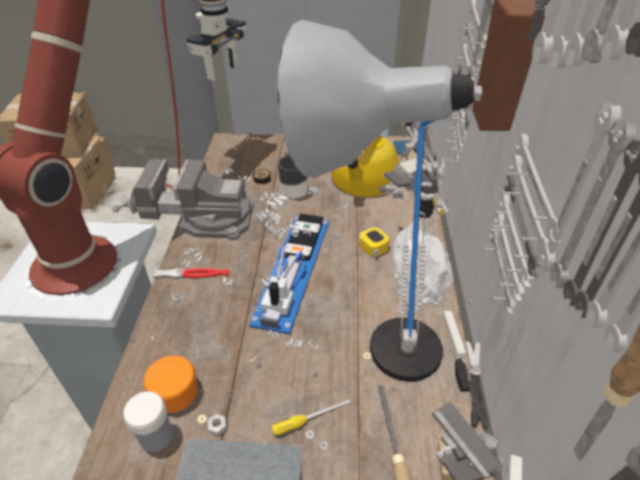

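The top crop shows the stand with green tile at the far (left) end, orange next to the tips, and the grip at crop (582,370). The side view shows a vise by the robot and a lamp overhead, so I'll check heights for obstacles before moving.

```bash
python3 - <<'E'
from h import *
H=np.full((12,14),-1.)
for c in('top','side'):
    p=read_camera(c);vv,uu=np.mgrid[0:480:2,0:640:2]
    z=p['z_map'][::2,::2];K=p['camera_matrix']
    d=np.stack([(uu-K[0,2])/K[0,0]*z,(vv-K[1,2])/K[1,1]*z,z],-1)[z>0]
    X=R.from_quat(p['orientation']).apply(d)+p['xyz']
    i=np.floor(X[:,0]/.08).astype(int);j=np.floor((X[:,1]+.4)/.08).astype(int)
    ok=(i>=0)&(i<12)&(j>=0)&(j<14);np.maximum.at(H,(i[ok],j[ok]),X[ok,2])
print('y from',np.round(np.arange(14)*.08-.4,2))
for k in range(12):print(round(k*.08,2),np.round(H[k]*100).astype(int))
yh=np.array([.1805,.9836]);xh=np.array([.9836,-.1805]);O=np.array([.5314,.0274])
for y in(-163,-39.4,76.6):print(y,O+yh*y/1000)
E
```

```text
y from [-0.4  -0.32 -0.24 -0.16 -0.08  0.    0.08  0.16  0.24  0.32  0.4   0.48
  0.56  0.64]
0.0 [ -89  -89    0    2   34   47   55    6    3 -100  -89  -89  -89  -89]
0.08 [-100 -100    0    1    2   45   55   54   14 -100 -100 -100 -100 -100]
0.16 [   0    1    1    0    1    1   14   14   14    0    1   39   39 -100]
0.24 [10  6  1  2  2  1 14 14 14  1  1 43 43 35]
0.32 [10  6  1  1  1  1 10 11  6  2  1  1 34 35]
0.4 [   2    1    4    4    2    1    2    3   10   10    1    1    1 -100]
0.48 [   3    1    4    9    8    7    5    3   10   10    4    4    1 -100]
0.56 [  65   65   64    1    2    3    5    3    6   11   11    1    1 -100]
0.64 [  63   64   62    1    1    4    4    1   18   24   24   17   18 -100]
0.72 [  63   63   57   52   47   42   14   15   16   13   23   22   22 -100]
0.8 [  59   44   42   62   61   56   57   47   47   17   16   10   11 -100]
0.88 [67 68 66 64 61 52 52 53 52 50 50 50 43 40]
-163 [ 0.5019785 -0.1329268]
-39.4 [ 0.5242883  -0.01135384]
76.6 [0.5452263  0.10274376]
```

Request:
{"fn": "arm_command", "kwargs": {
  "targets": [
    {"x": -3.1, "y": 4.7, "fingers": 100},
    {"x": -3.1, "y": 4.7},
    {"x": -3.1, "y": 4.7},
    {"x": -3.1, "y": 4.7},
    {"x": -3.1, "y": 4.7}
  ],
  "newtons": 20
}}

```text
schema error: expected keys x, y, z, spin, fingers
```

Request:
{"fn": "arm_command", "kwargs": {
  "targets": [
    {"x": -3.1, "y": 4.7, "z": 0, "spin": 0, "fingers": 100},
    {"x": -3.1, "y": 4.7, "z": 0, "spin": 0, "fingers": 100},
    {"x": -3.1, "y": 4.7, "z": 0, "spin": 0, "fingers": 100},
    {"x": -3.1, "y": 4.7, "z": 0, "spin": 0, "fingers": 100},
    {"x": -3.1, "y": 4.7, "z": 0, "spin": 0, "fingers": 100}
  ],
  "newtons": 20
}}

```text
t: 2.33
position: [0.423, 0.3496, 0.2176]
eef_rot: [0.84, 0.543, 0.001, -0.002]
wrist_force: [0.5, 0.7, -0.2]
opening: 0.0929
```

Request:
{"fn": "arm_command", "kwargs": {
  "targets": [
    {"x": 0, "y": 0, "z": 0, "spin": 0.18, "fingers": 100},
    {"x": 0, "y": 0, "z": 0, "spin": 0.18, "fingers": 100},
    {"x": 0, "y": 0, "z": 0, "spin": 0.18, "fingers": 100},
    {"x": 0, "y": 0, "z": 0, "spin": 0.18, "fingers": 100},
    {"x": 0, "y": 0, "z": 0, "spin": 0.18, "fingers": 100}
  ]
}}

```text
t: 2.95
position: [0.4289, 0.3415, 0.2189]
eef_rot: [0.994, 0.106, 0.002, -0.002]
wrist_force: [-0.2, -0.3, -0.7]
opening: 0.093
```

Request:
{"fn": "arm_command", "kwargs": {
  "targets": [
    {"x": 0, "y": 0, "z": 0, "spin": 0.18, "fingers": 100},
    {"x": 0, "y": 0, "z": 0, "spin": 0.18, "fingers": 100},
    {"x": 0, "y": 0, "z": 0, "spin": 0.06, "fingers": 100},
    {"x": 0, "y": 5.5, "z": 0, "spin": 0, "fingers": 100},
    {"x": 0, "y": 5.5, "z": 0, "spin": 0, "fingers": 100}
  ]
}}

```text
t: 3.58
position: [0.4049, 0.2371, 0.2182]
eef_rot: [0.994, -0.107, 0.003, -0.004]
wrist_force: [0.2, -0.9, 0.4]
opening: 0.0926
```

Request:
{"fn": "arm_command", "kwargs": {
  "targets": [
    {"x": 3.0, "y": 5.4, "z": 0, "spin": -0.03, "fingers": 100},
    {"x": 3.0, "y": 5.4, "z": 0, "spin": 0, "fingers": 100},
    {"x": 3.0, "y": 5.4, "z": 0, "spin": 0, "fingers": 100},
    {"x": 3.0, "y": 5.4, "z": 0, "spin": 0, "fingers": 100},
    {"x": 3.0, "y": 5.4, "z": 0, "spin": 0, "fingers": 100}
  ]
}}

```text
t: 4.2
position: [0.5031, -0.0591, 0.2185]
eef_rot: [0.996, -0.087, 0.005, -0.006]
wrist_force: [1.1, 1.6, -0.3]
opening: 0.093
```

```bash
cat >> h.py <<'E'
YH=np.array([.1805,.9836,0]);XH=np.array([.9836,-.1805,0]);O=np.array([.5314,.0274,0])
def st(P): d=np.array(P)-O;return np.array([d@XH,d@YH,d[2]])*1000
def go(sx,sy,z):
    s=sense();M=R.from_quat(s['eef_rot']);T=O+(XH*sx+YH*sy)/1000;T[2]=z/1000
    tx=M.apply([1,0,0]);a=np.arctan2(tx[1],tx[0])
    print('stand mm',st(s['position']).round(1),'cm tool',(M.inv().apply(T-s['position'])*100).round(2),'spin',round(a+.1815,3),'F',np.round(s['wrist_force'],1),'op',round(s['opening'],4),'t',round(s['t'],2), 'tz',M.apply([0,0,1]).round(3))
E
python3 -c "
from h import *
go(0,-163,140)"
```

```text
stand mm [-12.2 -90.2 218.5] cm tool [1.1  7.39 7.77] spin 0.008 F [ 1.1  1.6 -0.3] op 0.093 t 4.2 tz [ 0.011  0.011 -1.   ]
```

Request:
{"fn": "arm_command", "kwargs": {
  "targets": [
    {"x": 0.5, "y": 3.7, "z": 0, "spin": 0, "fingers": 100},
    {"x": 0.5, "y": 3.7, "z": 0, "spin": 0, "fingers": 100},
    {"x": 0, "y": 0, "z": 3.5, "spin": 0, "fingers": 100},
    {"x": 0, "y": 0, "z": 3.5, "spin": 0, "fingers": 100},
    {"x": 0, "y": 0, "z": 0, "spin": 0, "fingers": 100}
  ]
}}

```text
t: 4.82
position: [0.5033, -0.1439, 0.1482]
eef_rot: [0.996, -0.092, 0.009, -0.004]
wrist_force: [0.1, -0.5, -0.1]
opening: 0.0932
```

```bash
python3 -c "
from h import *
go(0,-163,57)
p=read_camera('side');q=read_camera('top')
a=cv2.resize(p['image'][190:330,200:380],None,fx=3,fy=3,interpolation=cv2.INTER_CUBIC)
cv2.imwrite('pics/c.png',a[:,:,::-1])
go(0,-163,57)
for n in('carriage_grip','stand'):
  for r in finder.pinpoint(p,n)[:1]: print(n,r['score'],r['xy'],st(atz(p,r['xy'],Z[n])).round(1))"
```

```text
stand mm [   3.3 -173.6  148.2] cm tool [-0.49 -0.98  9.12] spin -0.003 F [ 0.1 -0.5 -0.1] op 0.0932 t 4.83 tz [ 0.018  0.005 -1.   ]
stand mm [   5.4 -173.7  150.6] cm tool [-0.76 -0.99  9.36] spin -0.003 F [-0.  -0.3  0.3] op 0.0928 t 4.92 tz [ 0.024  0.004 -1.   ]
carriage_grip 0.57 [274.6, 287.4] [   0.3 -152.5   76. ]
stand 0.75 [295.1, 259.1] [-4.2 11.8  0. ]
```

View pics/c.png

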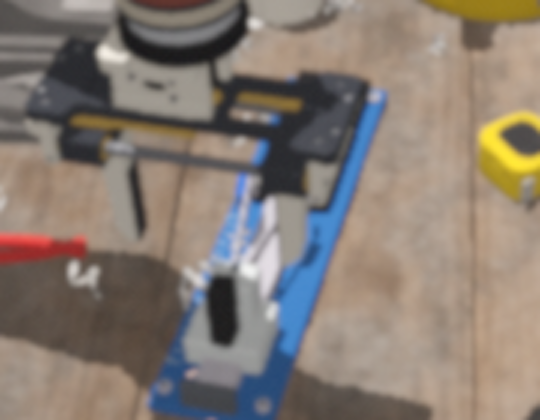

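Request:
{"fn": "arm_command", "kwargs": {
  "targets": [
    {"x": -0.5, "y": -1.0, "z": 2, "spin": 0, "fingers": 100},
    {"x": 0, "y": 0, "z": 3, "spin": 0, "fingers": 100},
    {"x": 0, "y": 0, "z": 3, "spin": 0, "fingers": 100},
    {"x": 0, "y": 0, "z": 0, "spin": 0, "fingers": 100}
  ]
}}

```text
t: 5.52
position: [0.5111, -0.133, 0.0761]
eef_rot: [0.996, -0.09, 0.02, -0.003]
wrist_force: [0.5, 0.7, 1.1]
opening: 0.0931
```

```bash
python3 -c "
from h import *
go(0,-163.5,57)"
```

```text
stand mm [   8.9 -161.4   76.1] cm tool [-0.97  0.22  1.87] spin 0.001 F [0.5 0.7 1.1] op 0.0931 t 5.53 tz [ 0.04   0.002 -0.999]
```

Request:
{"fn": "arm_command", "kwargs": {
  "targets": [
    {"x": -1.0, "y": 0.2, "z": 0, "spin": 0, "fingers": 100},
    {"x": 0, "y": 0, "z": 1.0, "spin": 0, "fingers": 100},
    {"x": 0, "y": 0, "z": 0.9, "spin": 0, "fingers": 100},
    {"x": 0, "y": 0, "z": 0, "spin": 0, "fingers": 100}
  ]
}}

```text
t: 6.02
position: [0.5037, -0.134, 0.0597]
eef_rot: [0.996, -0.09, 0.024, -0.002]
wrist_force: [-0.3, -0.1, 0.1]
opening: 0.0927
```

```bash
python3 -c "
from h import *
go(0,-163.5,57);print(sense()['joint_positions'])"
```

```text
stand mm [   1.9 -163.7   59.7] cm tool [-0.2  -0.02  0.26] spin 0.001 F [-0.3 -0.1  0.1] op 0.0927 t 6.03 tz [ 0.048 -0.    -0.999]
[ 0.03135851  0.64357718  0.29178958  2.00554528 -0.39639223  0.499008
  0.43077486]
```

Request:
{"fn": "arm_command", "kwargs": {
  "targets": [
    {"x": -0.1, "y": 0, "z": 0.2, "spin": 0, "fingers": 40},
    {"x": 0, "y": 0, "z": 0, "spin": 0, "fingers": 12},
    {"x": 0, "y": 0, "z": 0, "spin": 0, "fingers": 12},
    {"x": 0, "y": 0, "z": 0, "spin": 0, "fingers": 12},
    {"x": 0, "y": 0, "z": 0, "spin": 0, "fingers": 12}
  ],
  "newtons": 15
}}

```text
t: 6.65
position: [0.5034, -0.134, 0.0578]
eef_rot: [0.996, -0.09, 0.024, -0.002]
wrist_force: [-1.2, 0.1, 0.1]
opening: 0.0479
```

```bash
python3 -c "
from h import *
go(0,-47.5,57)"
```

```text
stand mm [   1.6 -163.8   57.8] cm tool [ -0.15 -11.63   0.17] spin 0.001 F [-1.2  0.1  0.1] op 0.0479 t 6.65 tz [ 0.049 -0.    -0.999]
```

Fingers still closing.

Request:
{"fn": "arm_command", "kwargs": {
  "targets": [
    {"x": 0, "y": 0, "z": 0, "spin": 0, "fingers": 12},
    {"x": 0, "y": 0, "z": 0, "spin": 0, "fingers": 12},
    {"x": 0, "y": 0, "z": 0, "spin": 0, "fingers": 12},
    {"x": 0, "y": 0, "z": 0, "spin": 0, "fingers": 12}
  ]
}}

```text
t: 7.15
position: [0.5011, -0.1335, 0.0576]
eef_rot: [0.996, -0.09, 0.022, -0.003]
wrist_force: [1.4, 0.0, 0.7]
opening: 0.0187
```

```bash
python3 -c "
from h import *
go(0,-47.5,57)"
```

```text
stand mm [  -0.7 -163.7   57.6] cm tool [  0.08 -11.62   0.17] spin 0.001 F [1.4 0.  0.7] op 0.0187 t 7.15 tz [ 0.044  0.001 -0.999]
```

Request:
{"fn": "arm_command", "kwargs": {
  "targets": [
    {"x": 0, "y": -1, "z": 0, "spin": 0, "fingers": 12},
    {"x": 0, "y": -2, "z": 0, "spin": 0, "fingers": 12},
    {"x": 0, "y": -2, "z": 0, "spin": 0, "fingers": 12},
    {"x": 0, "y": 0, "z": 0, "spin": 0, "fingers": 12}
  ]
}}

```text
t: 7.65
position: [0.5102, -0.0847, 0.0576]
eef_rot: [0.996, -0.091, 0.022, -0.001]
wrist_force: [-0.0, 2.6, 1.6]
opening: 0.0189
```

```bash
python3 -c "
from h import *
go(-.7,-47.5,57)"
```

```text
stand mm [  -0.7 -114.1   57.6] cm tool [-0.02 -6.66  0.09] spin -0.002 F [-0.   2.6  1.6] op 0.0189 t 7.65 tz [ 0.044 -0.002 -0.999]
```

Request:
{"fn": "arm_command", "kwargs": {
  "targets": [
    {"x": 0, "y": -2, "z": 0, "spin": 0, "fingers": 12},
    {"x": 0, "y": -2, "z": 0, "spin": 0, "fingers": 12},
    {"x": 0, "y": -1, "z": 0, "spin": 0, "fingers": 12},
    {"x": 0, "y": 0, "z": 0, "spin": 0, "fingers": 12}
  ]
}}

```text
t: 8.15
position: [0.5186, -0.0386, 0.0576]
eef_rot: [0.995, -0.094, 0.022, 0.001]
wrist_force: [0.4, 2.6, 0.4]
opening: 0.019
```

```bash
python3 - <<'E'
from h import *
go(-.7,-47.5,57)
p=read_camera('top');q=read_camera('side')
a=cv2.resize(p['image'][225:295,240:340],None,fx=6,fy=6,interpolation=cv2.INTER_CUBIC)
b=cv2.resize(q['image'][200:300,240:340],None,fx=4,fy=4,interpolation=cv2.INTER_CUBIC)
c=np.zeros((420,1000,3),np.uint8);c[:420,:600]=a;c[:400,600:]=b
cv2.imwrite('pics/d.png',cv2.resize(c,(800,336))[:,:,::-1])
for n in('tip_near','tip_far','gauge_green'):
  for k,pp in(('top',p),('side',q)):
   for r in finder.pinpoint(pp,n)[:2]: print(k,n,round(r['score'],2),np.round(r['xy']),st(atz(pp,r['xy'],Z[n])).round(1))
E
```

```text
stand mm [ -0.7 -67.2  57.6] cm tool [-0.02 -1.97  0.06] spin -0.007 F [0.4 2.6 0.4] op 0.019 t 8.15 tz [ 0.043 -0.006 -0.999]
top tip_near 0.66 [268. 265.] [-23.7  81.8  32. ]
top tip_far 0.59 [270. 248.] [20.7 87.5 32. ]
top gauge_green 0.48 [264. 257.] [-5.9 98.4 28. ]
```

View pics/d.png

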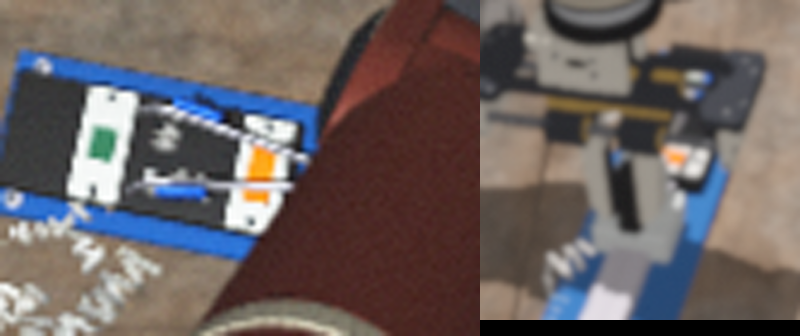

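The tips (268,247)/(268,264) are about 20 mm short of the green bar (261,255) along the track; this agrees with odometry.

Request:
{"fn": "arm_command", "kwargs": {
  "targets": [
    {"x": 0, "y": -1, "z": 0, "spin": 0, "fingers": 12},
    {"x": 0, "y": -1, "z": 0, "spin": 0, "fingers": 12},
    {"x": 0, "y": 0, "z": 0, "spin": 0, "fingers": 12}
  ]
}}

```text
t: 8.93
position: [0.5215, -0.0228, 0.0576]
eef_rot: [0.995, -0.097, 0.022, 0.004]
wrist_force: [0.7, 3.0, 0.4]
opening: 0.0192
```

```bash
python3 - <<'E'
from h import *
go(-.7,-47.5,57)
p=read_camera('top')
a=cv2.resize(p['image'][225:295,230:330],None,fx=8,fy=8,interpolation=cv2.INTER_CUBIC)
cv2.imwrite('pics/e.png',a[:,:,::-1])
for n in('tip_near','tip_far','pad_near','pad_far','gauge_green'):
   for r in finder.pinpoint(p,n)[:2]: print(n,round(r['score'],2),np.round(r['xy'],1),st(atz(p,r['xy'],Z[n])).round(1))
# blue pads, green
im=p['image'];hsv=cv2.cvtColor(im,cv2.COLOR_RGB2HSV);h,s=hsv[...,0].astype(int),hsv[...,1].astype(int)
vv,uu=np.mgrid[:480,:640]
for nm,m in(('blue',(h>95)&(h<130)&(s>90)&(p['z_map']>0)),('green',(h>40)&(h<85)&(s>80)&(p['z_map']>0))):
    m&=(uu>240)&(uu<340)&(vv>225)&(vv<290)
    P=np.array([st(dep(p,(u,w))) for u,w in zip(uu[m],vv[m])])
    P=P[(P[:,2]>55)] if nm=='blue' else P
    print(nm,len(P),P.mean(0).round(1),P.min(0).round(1),P.max(0).round(1))
E
```

```text
stand mm [ -0.7 -51.1  57.6] cm tool [-0.01 -0.36  0.06] spin -0.012 F [0.7 3.  0.4] op 0.0192 t 8.93 tz [ 0.042 -0.012 -0.999]
tip_near 0.66 [259.8 262.4] [-20.6 104.6  32. ]
tip_far 0.66 [275.4 245.7] [28.6 74.7 32. ]
tip_far 0.63 [262.2 243.6] [ 27.6 108.7  32. ]
pad_near 0.62 [275.8 244.5] [26.9 70.7 64. ]
pad_near 0.57 [273.6 265.2] [-24.4  65.5  64. ]
pad_far 0.6 [274.1 246.2] [22. 74. 64.]
gauge_green 0.68 [165.7 314.3] [-191.3  306.8   28. ]
gauge_green 0.57 [448.2 241.3] [ 124.3 -355.2   28. ]
blue 66 [-10.9  60.1 144.8] [-89.   -1.3  64.2] [ 25.   86.9 548.2]
green 26 [1.000e-01 1.063e+02 2.840e+01] [ -7.5 101.2  27. ] [  7.5 111.3  31.3]
```

View pics/e.png

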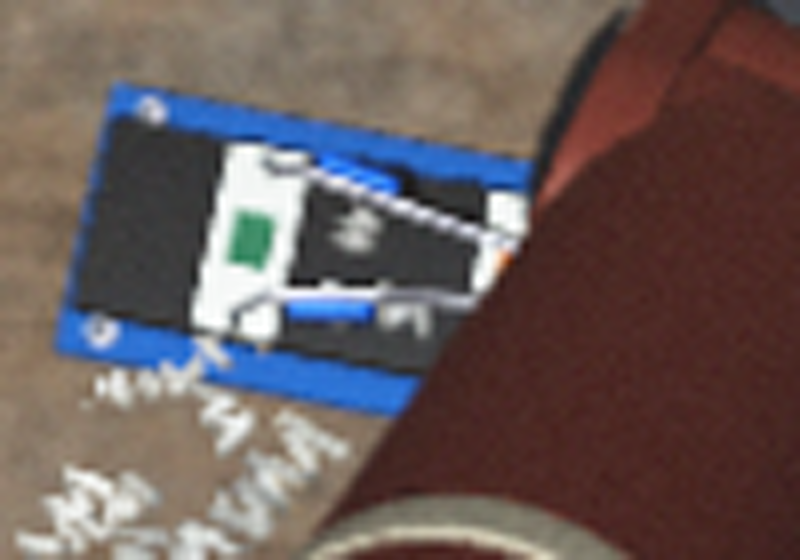

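```bash
python3 - <<'E'
from h import *
p=read_camera('top')
im=p['image'];hsv=cv2.cvtColor(im,cv2.COLOR_RGB2HSV);h,s,v=[hsv[...,i].astype(int) for i in range(3)]
vv,uu=np.mgrid[:480,:640]
m=(h>95)&(h<130)&(s>90)&(p['z_map']>0)&(uu>240)&(uu<300)&(vv>225)&(vv<290)
P=np.array([st(dep(p,(u,w))) for u,w in zip(uu[m],vv[m])]);P=P[(P[:,2]>55)&(P[:,2]<90)]
r=cv2.minAreaRect(P[:,:2].astype(np.float32));print('pads',len(P),P.mean(0).round(1),r)
for sg in(-1,1):
    Q=P[P[:,0]*sg>0];print(sg,len(Q),Q.mean(0).round(1),Q.min(0).round(1),Q.max(0).round(1))
for uv in((259.8,264.2),(263.3,245.2)):print(st(atz(p,uv,.032)).round(1),st(atz(p,uv,.058)).round(1),st(dep(p,uv)).round(1))
# green by projection of hypothesised bar centre
print(proj(p,O+YH*.1062+[0,0,.028]))
E
```

```text
pads 50 [ 1.3 72.7 71.6] ((0.2727184295654297, 72.26390838623047), (50.152706146240234, 25.78713607788086), 2.7310140132904053)
-1 23 [-21.9  72.5  71.7] [-25.3  60.9  63.9] [-18.   84.   74.6]
1 27 [21.1 72.9 71.5] [16.6 60.1 65.1] [25.  86.2 73.9]
[-25.1 103.6  32. ] [-27.8 100.   58. ] [-24.7 104.1  28.6]
[ 24.1 105.1  32. ] [ 20.2 101.5  58. ] [ 24.4 105.4  29.6]
[261.06102526 254.56318562]
```

Request:
{"fn": "arm_command", "kwargs": {
  "targets": [
    {"x": 0, "y": -0.5, "z": 0, "spin": 0, "fingers": 12},
    {"x": 0, "y": 0, "z": 0, "spin": 0, "fingers": 12},
    {"x": 0, "y": 0, "z": 0, "spin": 0, "fingers": 12}
  ]
}}

```text
t: 9.65
position: [0.522, -0.0204, 0.0576]
eef_rot: [0.995, -0.098, 0.021, 0.005]
wrist_force: [0.6, 0.1, 0.5]
opening: 0.0183
```

```bash
cat >> h.py <<'E'
def pads():
    p=read_camera('top');im=p['image'];hsv=cv2.cvtColor(im,cv2.COLOR_RGB2HSV);h,s,v=[hsv[...,i].astype(int) for i in range(3)]
    vv,uu=np.mgrid[:480,:640];m=(h>95)&(h<130)&(s>90)&(p['z_map']>0)&(uu>240)&(uu<300)&(vv>225)&(vv<290)
    P=np.array([st(dep(p,(u,w))) for u,w in zip(uu[m],vv[m])]);P=P[(P[:,2]>55)&(P[:,2]<90)]
    print('pads',len(P),P.mean(0).round(1),cv2.minAreaRect(P[:,:2].astype(np.float32)));return p
E
python3 -c "
from h import *
go(-.7,-47.5,57);pads()"
```

```text
stand mm [ -0.7 -48.8  57.6] cm tool [-0.01 -0.13  0.06] spin -0.015 F [0.6 0.1 0.5] op 0.0183 t 9.65 tz [ 0.042 -0.014 -0.999]
pads 55 [ 0.8 75.9 71. ] ((0.31035614013671875, 75.04129028320312), (50.47879409790039, 25.8197078704834), 2.469017267227173)
```

Request:
{"fn": "arm_command", "kwargs": {
  "targets": [
    {"x": 0, "y": 0, "z": 0, "spin": 0, "fingers": 100},
    {"x": 0, "y": 0, "z": 0, "spin": 0, "fingers": 100},
    {"x": 0, "y": 0, "z": 0, "spin": 0, "fingers": 100},
    {"x": 0, "y": 0, "z": 0, "spin": 0, "fingers": 100},
    {"x": 0, "y": 0, "z": 0, "spin": 0, "fingers": 100}
  ]
}}

```text
t: 10.32
position: [0.5239, -0.0222, 0.058]
eef_rot: [0.995, -0.098, 0.024, 0.006]
wrist_force: [0.5, 0.3, -0.0]
opening: 0.0647
```

Request:
{"fn": "arm_command", "kwargs": {
  "targets": [
    {"x": 0, "y": 0, "z": 0, "spin": 0, "fingers": 100},
    {"x": 0, "y": 0, "z": 0, "spin": 0, "fingers": 100},
    {"x": 0, "y": 0, "z": -2, "spin": 0, "fingers": 100},
    {"x": 0, "y": 0, "z": -3, "spin": 0, "fingers": 100},
    {"x": 0, "y": 0, "z": -2.5, "spin": 0, "fingers": 100}
  ]
}}

```text
t: 10.95
position: [0.5188, -0.0208, 0.1328]
eef_rot: [0.995, -0.099, 0.021, 0.007]
wrist_force: [0.2, -0.3, 0.3]
opening: 0.0929
```

```bash
python3 -c "
from h import *
go(0,75.5,125)"
```

```text
stand mm [ -3.7 -49.7 132.8] cm tool [  0.14 -12.53   0.68] spin -0.016 F [ 0.2 -0.3  0.3] op 0.0929 t 10.95 tz [ 0.041 -0.017 -0.999]
```

Request:
{"fn": "arm_command", "kwargs": {
  "targets": [
    {"x": 0, "y": -4.5, "z": 0, "spin": -0.016, "fingers": 100},
    {"x": 0, "y": -4.5, "z": 0, "spin": 0, "fingers": 100},
    {"x": 0, "y": -3.5, "z": 0, "spin": 0, "fingers": 100},
    {"x": 0, "y": 0, "z": 0, "spin": 0, "fingers": 100}
  ]
}}

```text
t: 11.45
position: [0.5447, 0.1046, 0.1344]
eef_rot: [0.995, -0.092, 0.024, 0.006]
wrist_force: [-0.3, 0.5, 0.4]
opening: 0.0929
```

```bash
python3 -c "
from h import *
go(0,75.5,45)"
```

```text
stand mm [ -0.9  78.3 134.4] cm tool [-0.36  0.21  8.94] spin -0.002 F [-0.3  0.5  0.4] op 0.0929 t 11.45 tz [ 0.048 -0.017 -0.999]
```

Request:
{"fn": "arm_command", "kwargs": {
  "targets": [
    {"x": -0.3, "y": 0.2, "z": 3, "spin": 0, "fingers": 100},
    {"x": 0, "y": 0, "z": 3, "spin": 0, "fingers": 100},
    {"x": 0, "y": 0, "z": 1.5, "spin": 0, "fingers": 100},
    {"x": 0, "y": 0, "z": 0, "spin": 0, "fingers": 100}
  ]
}}

```text
t: 11.95
position: [0.5453, 0.0968, 0.0586]
eef_rot: [0.995, -0.094, 0.026, 0.008]
wrist_force: [-0.4, -0.1, -0.2]
opening: 0.0926
```

```bash
python3 -c "
from h import *
go(0,75.5,45)"
```

```text
stand mm [ 1.2 70.8 58.6] cm tool [-0.19 -0.48  1.35] spin -0.006 F [-0.4 -0.1 -0.2] op 0.0926 t 11.95 tz [ 0.05  -0.02  -0.999]
```

Request:
{"fn": "arm_command", "kwargs": {
  "targets": [
    {"x": -0.1, "y": -0.45, "z": 0.7, "spin": 0, "fingers": 60},
    {"x": 0, "y": 0, "z": 0.6, "spin": 0, "fingers": 60},
    {"x": 0, "y": 0, "z": 0, "spin": 0, "fingers": 60},
    {"x": 0, "y": 0, "z": 0, "spin": 0, "fingers": 60},
    {"x": 0, "y": 0, "z": 0, "spin": 0, "fingers": 60}
  ]
}}

```text
t: 12.58
position: [0.5471, 0.1012, 0.0471]
eef_rot: [0.995, -0.094, 0.027, 0.007]
wrist_force: [-2.1, 0.6, -1.0]
opening: 0.0566
```

```bash
python3 -c "
from h import *
go(0,75.5,45);pads()"
```

```text
stand mm [ 2.2 75.4 47.1] cm tool [-0.23 -0.01  0.2 ] spin -0.007 F [-2.1  0.6 -1. ] op 0.0566 t 12.57 tz [ 0.053 -0.019 -0.998]
pads 0 [nan nan nan] ((0.0, 0.0), (0.0, 0.0), 0.0)h.py:29: RuntimeWarning: Mean of empty slice.
  print('pads',len(P),P.mean(0).round(1),cv2.minAreaRect(P[:,:2].astype(np.float32)));return p
  ret = um.true_divide(
```

Request:
{"fn": "arm_command", "kwargs": {
  "targets": [
    {"x": -0.25, "y": 0, "z": 0.2, "spin": 0, "fingers": 58},
    {"x": 0, "y": 0, "z": 0, "spin": 0, "fingers": 58},
    {"x": 0, "y": 0, "z": 0, "spin": 0, "fingers": 58}
  ]
}}

```text
t: 13.0
position: [0.5452, 0.1016, 0.0452]
eef_rot: [0.995, -0.094, 0.028, 0.007]
wrist_force: [0.7, -0.1, -0.1]
opening: 0.0539
```

```bash
python3 -c "
from h import *
go(0,75.5,45)
p=read_camera('side')
b=cv2.resize(p['image'][170:270,240:360],None,fx=6,fy=6,interpolation=cv2.INTER_CUBIC);cv2.imwrite('pics/f.png',b[:,:,::-1])"
```

```text
stand mm [ 0.2 75.5 45.2] cm tool [-0.02  0.    0.01] spin -0.007 F [ 0.7 -0.1 -0.1] op 0.0539 t 13.0 tz [ 0.055 -0.019 -0.998]
```

View pics/f.png

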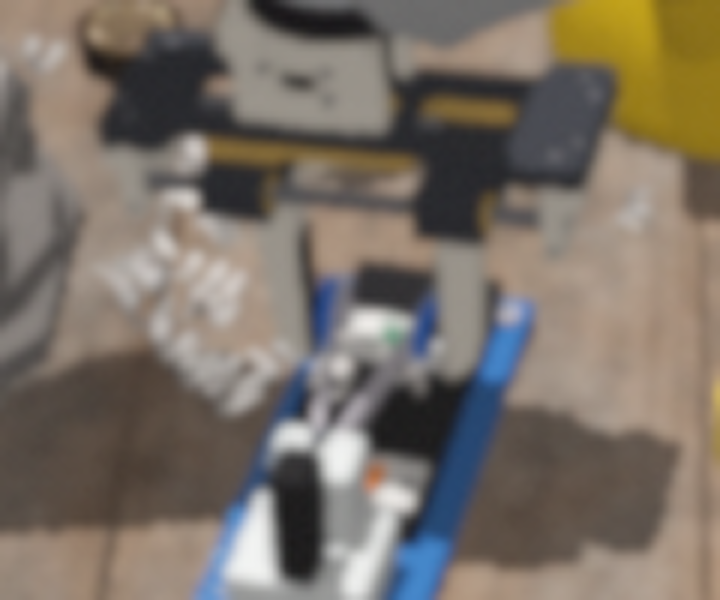

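The side view shows both fingers straddling the pads. Now a gentle close at 3 N to read the spring.

Request:
{"fn": "arm_command", "kwargs": {
  "targets": [
    {"x": 0, "y": 0, "z": 0, "spin": 0, "fingers": 40},
    {"x": 0, "y": 0, "z": 0, "spin": 0, "fingers": 40},
    {"x": 0, "y": 0, "z": 0, "spin": 0, "fingers": 40},
    {"x": 0, "y": 0, "z": 0, "spin": 0, "fingers": 40}
  ],
  "newtons": 3
}}

```text
t: 13.55
position: [0.5452, 0.1024, 0.0452]
eef_rot: [0.995, -0.094, 0.028, 0.007]
wrist_force: [-0.3, 0.7, 0.2]
opening: 0.0446
```

```bash
python3 -c "
from h import *
go(0,75.5,45)"
```

```text
stand mm [-0.  76.2 45.2] cm tool [0.   0.07 0.02] spin -0.006 F [-0.3  0.7  0.2] op 0.0446 t 13.55 tz [ 0.054 -0.018 -0.998]
```

Request:
{"fn": "arm_command", "kwargs": {
  "targets": [
    {"x": 0, "y": 0, "z": 0, "spin": 0, "fingers": 40},
    {"x": 0, "y": 0, "z": 0, "spin": 0, "fingers": 40},
    {"x": 0, "y": 0, "z": 0, "spin": 0, "fingers": 40},
    {"x": 0, "y": 0, "z": 0, "spin": 0, "fingers": 40}
  ]
}}

```text
t: 14.05
position: [0.5451, 0.1024, 0.0451]
eef_rot: [0.995, -0.094, 0.028, 0.007]
wrist_force: [0.2, 1.4, 0.2]
opening: 0.0449
```

```bash
python3 -c "
from h import *
go(0,75.5,45)"
```

```text
stand mm [-0.1 76.2 45.1] cm tool [0.   0.07 0.01] spin -0.006 F [0.2 1.4 0.2] op 0.0449 t 14.05 tz [ 0.054 -0.018 -0.998]
```

Settled at 44.7 mm for 3 N, matching the model (43 mm at pad centres + ~1.7 mm tilt effect). So 18 mm gap ⇒ opening ≈ 34.7 mm at about 5 N.

Request:
{"fn": "arm_command", "kwargs": {
  "targets": [
    {"x": 0, "y": 0, "z": 0, "spin": 0, "fingers": 37.4},
    {"x": 0, "y": 0, "z": 0, "spin": 0, "fingers": 37.4},
    {"x": 0, "y": 0, "z": 0, "spin": 0, "fingers": 37.4},
    {"x": 0, "y": 0, "z": 0, "spin": 0, "fingers": 37.4},
    {"x": 0, "y": 0, "z": 0, "spin": 0, "fingers": 37.4}
  ],
  "newtons": 5
}}

```text
t: 14.68
position: [0.5454, 0.1031, 0.0452]
eef_rot: [0.995, -0.093, 0.028, 0.006]
wrist_force: [-0.1, 0.8, -0.8]
opening: 0.035
```

```bash
python3 - <<'E'
from h import *
go(0,75.5,45)
p=read_camera('side');q=read_camera('top')
b=cv2.resize(p['image'][190:265,265:355],None,fx=8,fy=8,interpolation=cv2.INTER_CUBIC);cv2.imwrite('pics/g.png',b[:,:,::-1])
for n in('tip_near','tip_far','pad_near','pad_far'):
  for r in finder.pinpoint(p,n)[:2]: print(n,round(r['score'],2),np.round(r['xy'],1),st(atz(p,r['xy'],Z[n])).round(1))
print([ [np.round(proj(c,O+XH*x+YH*.106+[0,0,.032]),1) for x in(-.009,.009)] for c in(p,q)])
E
```

```text
stand mm [ 0.1 77.  45.2] cm tool [-0.02  0.15  0.02] spin -0.006 F [-0.1  0.8 -0.8] op 0.035 t 14.68 tz [ 0.055 -0.017 -0.998]
tip_near 0.46 [302.5 224.7] [ -8.9 102.5  32. ]
tip_near 0.2 [260.5 178.5] [-173.7  268.9   32. ]
pad_near 0.48 [294.7 222.8] [-18.4  68.8  64. ]
pad_far 0.57 [307.  224.7] [12.  68.6 64. ]
pad_far 0.34 [297.5 246.2] [ 9.7 -9.4 64. ]
[[array([302.8, 223.8]), array([309.8, 224.9])], [array([260.2, 257.8]), array([261.7, 250.9])]]
```

View pics/g.png

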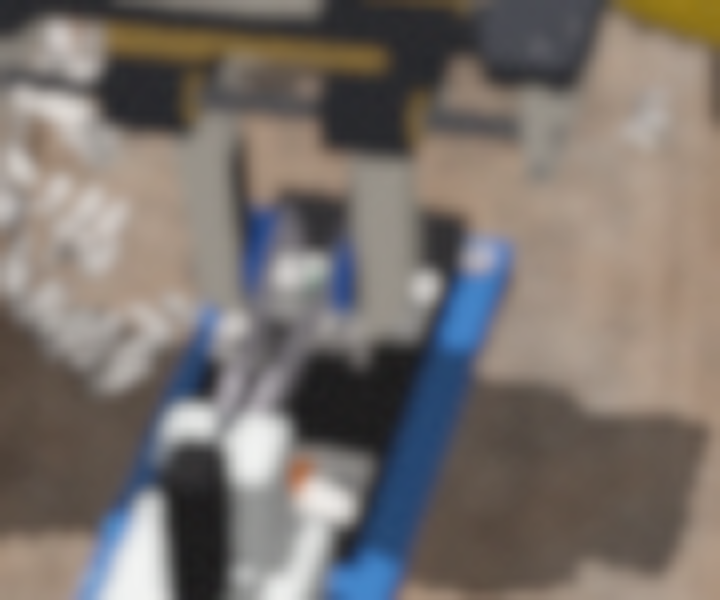

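Request:
{"fn": "arm_command", "kwargs": {
  "targets": [
    {"x": 0, "y": 0, "z": 0, "spin": 0, "fingers": 37.4},
    {"x": 0, "y": 0, "z": 0, "spin": 0, "fingers": 37.4},
    {"x": 0, "y": 0, "z": 0, "spin": 0, "fingers": 37.4},
    {"x": 0, "y": 0, "z": 0, "spin": 0, "fingers": 37.4}
  ],
  "newtons": 6
}}

```text
t: 15.48
position: [0.5454, 0.1031, 0.0452]
eef_rot: [0.995, -0.093, 0.028, 0.006]
wrist_force: [-0.3, 1.2, 0.5]
opening: 0.0351
```

```bash
python3 - <<'E'
from h import *
go(0,75.5,45)
q=read_camera('top')
a=cv2.resize(q['image'][225:295,230:330],None,fx=8,fy=8,interpolation=cv2.INTER_CUBIC)
cv2.imwrite('pics/i.png',a[:,:,::-1])
for i in range(4):
    p=read_camera('side');s=sense();o=[round(s['opening'],4)]
    for n in('tip_near','carriage_grip'):
      for r in finder.pinpoint(p,n)[:1]: o+=[n,round(r['score'],2),st(atz(p,r['xy'],Z[n])).round(1)]
    print(*o)
E
```

```text
stand mm [ 0.1 77.  45.2] cm tool [-0.01  0.15  0.02] spin -0.006 F [-0.3  1.2  0.5] op 0.0351 t 15.47 tz [ 0.055 -0.017 -0.998]
0.035 tip_near 0.64 [-9.9 98.7 32. ] carriage_grip 0.83 [  5.4 -45.   76. ]
0.0348 tip_near 0.59 [ -9.5 104.7  32. ] carriage_grip 0.64 [  6.7 -50.3  76. ]
0.0347 tip_near 0.55 [-12.7  95.7  32. ] carriage_grip 0.69 [  4.1 -45.3  76. ]
0.0351 tip_near 0.62 [-16.2 107.6  32. ] carriage_grip 0.72 [12.2 51.8 76. ]
```

View pics/i.png

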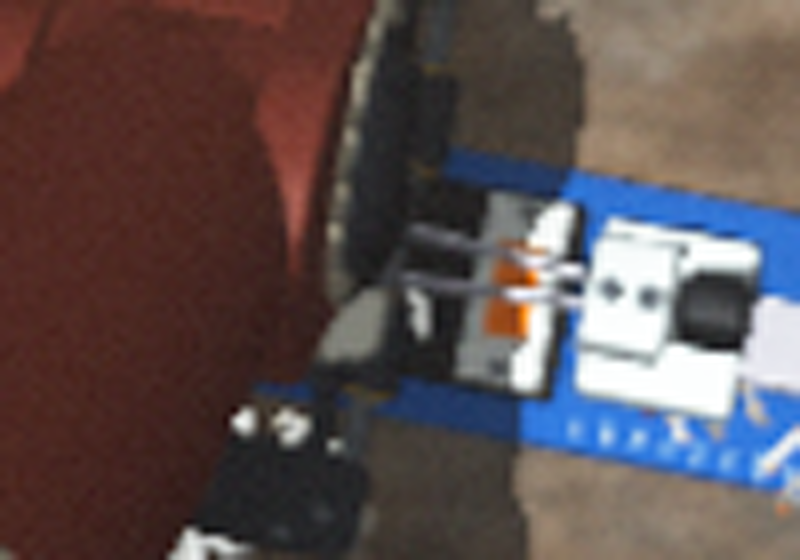

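```bash
python3 - <<'E'
from h import *
q=read_camera('top')
print('grip',st(atz(q,(319.2,263.6),.092)).round(1),st(dep(q,(319.2,263.6))).round(1))
# blade lines: dark/bright blades at two stations -> rough angle, from crop coords
for c in((412,230),(402,277),(500,250),(500,290)):print(c,st(atz(q,(230+c[0]/8,225+c[1]/8),.07)).round(1))
go(0,75.5,45);order.finish_job()
E
```

```text
grip [ -3.  -43.4  92. ] [ -3.  -43.4  92.7]
(412, 230) [ 6.2 51.7 70. ]
(402, 277) [-8.6 51.8 70. ]
(500, 250) [ 5.3 24.1 70. ]
(500, 290) [-6.8 21.7 70. ]
stand mm [ 0.2 77.  45.2] cm tool [-0.02  0.15  0.02] spin -0.006 F [-0.5  1.9 -0.2] op 0.0351 t 16.18 tz [ 0.055 -0.017 -0.998]
the job is handed in; nothing more can be done
```

I slid the carriage about 115 mm by its black grip with the tweezers open, then let go. I then took the two blue pads in the gripper and squeezed to what I estimate is an 18 mm tip gap. I handed the job in at about 16 s, still holding the squeeze.

**Position along the track:** after the slide, the pad positions in the top view put the tips at about 105–106 mm. The green bar measured 106 mm.

**Gap:** I did not measure the 18 mm directly; it comes from the finger opening.
- At 3 N the opening settled at 44.7 mm, which fits the spring data.
- The final opening was 34.7–35.1 mm, against the 34.7 mm I expected for 18 mm. The tweezers were never squeezed tighter than that.
- It stayed the same when I raised the grip limit from 5 N to 6 N, so the finger position is what holds it. Wrist force stayed under about 3 N.

**Checks that were weak or disagreed:**
- The arm covered both tips in the top view at the end.
- The network's readings for the near tip were scattered: 96–108 mm along the track and -9 to -16 mm across it. It did not report the far tip in the one side picture I checked after squeezing.
- A rough final reading of the grip was about 4 mm further along than the arm's own position suggested. If that is right, the tips are near 110 mm, still within the bar's 14 mm length.
- The tool was tilted about 3° while squeezing. I allowed for this in the gap estimate.

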